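# Prop the sprung catch and store the geared cartridge

## Robot

A 7-joint arm with a two-finger parallel gripper is mounted at the origin on the work surface. World frame = base frame: x ahead of the robot, y to its left, z up, the work surface at z = 0. Lengths are in m, angles in rad, forces in N, time in s.
With the tool pointing down it reaches from about 0.4 to 0.9 m from the base axis. Payload 5.5 kg.
Tool frame: the origin (TCP) lies where the fingers leave the gripper's body, on its centre line; the fingertips stand 73 mm ahead of it and the grasp point (between the pads) lies manip.grip_depth ahead of it (manip.grip_depth is the distance from the TCP to the grasp point, in m); z points along the fingers, y is the direction in which the jaws open and shut (so a half turn about z gives the same grasp; the last joint's range is limited). The gripper opens to 85 mm and grips with 20 to 120 N. Pads are 22 mm wide; open, the fingers measure 114 mm over their backs; the gripper's body (76 mm by 85 mm) begins 54 mm behind the grasp point. The pads swing forward as they close: fully open they stand 13 mm farther back than shut.
Start: joints at [-0.917, 0.501, -0.427, 1.55, 0.221, 1.138, -0.21], TCP at [0.248, 0.601, 0.304] pointing down, gripper open.
Joint ranges: [-2.88, 2.88], [-0.31, 2.03], [-1.54, 1.56], [0.2, 2.42], [-1.41, 4.55], [0.19, 2.02], [-2.57, 2.57]. Speed limits (rad/s): [2.57, 2.57, 3.14, 3.14, 3.14, 3.14, 3.14].

## Interface

Orientations are given as a unit quaternion [x, y, z, w].
In Python, from station import manip gives the robot as it stands.
- The arm moves only by the shell command python3 -m creep 'ROWS' [FORCE]. ROWS is JSON, a list of rows, each a list of 5 numbers: the closure, from 0 (fully open) to 1 (shut), then the shift along the tool's x, y, z as a fraction of full scale, then the turn about the tool's z as a fraction of full scale. In form: [[fingers, dx, dy, dz, turn], ...]. A call has exactly 10 rows; each row shifts and turns the commanded pose from where the row before left it, along the tool's axes as they then stand; what a row does not reach is not made up. Full scale, the value 1, is 40 mm for a shift and 0.15 rad for a turn. A row lasts 1/8 s, in which the tool goes at most 62.5 mm and 10.7 degrees, less where a joint would pass 70% of its speed; a pose out of reach is approached as far as the arm can. A call with a number of a shift or a turn outside -1 to 1 is refused whole. A call with a gripper value outside its range is refused whole. The fingers move at their own pace and stop on an object; FORCE is the grip in N (left out, the last holds). Time passes only in rows, so rows that do not move let the fingers close, or fill a call up. It gives the time, the measured TCP pose, the force and the opening at its end, in the units of the state.
- manip.get_state(): the state, without advancing time (a new reading comes with each control period).
- manip.get_image(name): name is "scene" or "top"; returns a dict with "frame" (420x560x3 uint8, red, green, blue), "mtx" (3x3 intrinsics, pixels), "world_to_cam" (4x4, takes a point from world to camera coordinates). Camera axes: x right, y down, z forward; pixel columns grow to the right and rows downward; lengths in m; the calibration is good to about 2 mm. A picture is of the moment at which its call begins. There is no depth.
- manip.job_done(): hands the job in, once; it reports no verdict.
Trained networks look in the newest picture that a camera, given by its name, has taken for a name from the list of things; names that differ only in an ending like _2 or _b are one class to them, and where a whole thing is asked for, a point or a joint stands for the part that bears it (a point fixed in the world has none). Each returns a list of dicts, best first, with "conf" (0 to 1); they miss things now and then, are a little off and sometimes report something else, mostly with a low value. They report only what shows in the picture. A call takes as long as a camera call. They do not tell look-alikes from the thing itself.
- manip.recognise(camera, query): "rect" ([centre column, centre row, width, height] in pixels, round what is visible of it).
- manip.masks_of(camera, query): "region" (420x560 bool, what is visible of it) and "rect" ([centre column, centre row, width, height] in pixels, round what is visible of it).
- manip.spot_point(camera, query): "at" ([column, row] in pixels: a listed point, or the origin of a listed thing).
The state is a dict: "clock": time; "joints": joint angles; "dq": joint speeds; "tau": joint torques, N m; "eef_pos": TCP position; "ee_rot": TCP orientation; "contact_force": force on the tool from outside, world axes, zero at the start; "ft_torque": the same for the moment, N m; "opening": opening from 0.0 (shut) to 1.0 (fully open).
Only numpy, scipy, OpenCV 4.12 (cv2) and the standard library are available. Lean on these libraries where they do the work, as an engineer would, in place of code of your own. Each camera call takes 0.05 s, during which the arm holds its last target. There are 200 camera calls.

## Task

Wedge the fixture's sprung catch open with the thick orange wedge, pushed fully down between the blue stop and the catch's red tab so that it stays there by itself when you let go. Then lift the brass cartridge with the yellow grip out of the fixture and set it down, upright and fully home, in the one empty place of the rack, without shoving the cartridges stored beside it or disturbing anything else on the bench. Leave the catch propped open.

Things in the scene. Friction and masses are not known exactly. Their poses are not given: they have to be found in the camera images.
- fixture: Fixed test fixture on a dark steel base plate 90 (x) by 190 (y) by 12 mm. Origin: centre of the plate's underside, on the bench; z up. The cartridge stands on the plate in a bay centred at x 0, y -50 mm (inside 53 by 39 mm, aluminium walls up to z 32 mm, 6 mm thick). A blue stop block (32 mm wide in x) occupies y 0 to 14 mm up to z 111.5 mm; the catch bar passes through it. Further blue guide at y 68 to 82 mm, up to z 56 mm. The catch slides along y.
- stop_foot (a point): Fixed point of the fixture: where the stop block's face that looks to the red tab (+y of the fixture) meets the top of the catch bar; fixture coordinates x 0, y 14, z 66.5 mm. Axes as the fixture's.
- tab_foot (a point): Point on the moving catch: foot of the red tab's face that looks to the stop, at the top of the bar; fixture coordinates x 0, y 25, z 66.5 mm when closed. Tab 28 mm wide (x), 10 mm thick (y), its top at z 111.5 mm like the stop's. Closed, the open-topped gap between stop and tab is 11 mm wide and 45 mm deep; its floor is the bar (18 mm wide in x, top at z 66.5 mm).
- keeper (a joint): Travel of the sprung catch, m: 0 closed, grows to 0.020 as the tab is pushed away from the stop (fixture +y). A spring of 100 N/m closes it (2 N when closed, about 3.2 N at 0.012). The bar, 8 mm thick, runs above the cartridge's shoulder (underside at fixture z 58.5 mm); its nose is at fixture y -41 mm when closed and overlaps the shoulder by 9 mm, so the cartridge is free above about 0.010; with the orange wedge fully in, it stands at 0.012.
- wedge: Loose orange wedge, 90 mm tall, 50 g, standing foot down. Origin: centre of its foot (underside); z up its length. 22 mm wide in its x (parallel faces, to be gripped); in its y it is 5 mm thick at the foot, widens evenly on both sides to 23 mm at 34 mm height and stays 23 mm thick up to the top. It stands in a pocket of the tool block, its foot 6 mm above the bench.
- block: Fixed dark wooden tool block 46 (x) by 150 (y) by 40 mm high; origin: centre of its underside. Three pockets, 26 by 26 mm, at y -48, 0 and +48 mm, floor 6 mm up, hold the orange wedge, a slim wedge and a punch in any order; each tool's axes are nearly parallel to the block's.
- slim_wedge: Bystander: pale wooden wedge, 90 mm tall, only 13 mm thick in y, too thin to free the catch. Origin: centre of its foot.
- punch: Bystander: upright punch, steel shank 20 mm dia, wooden handle 22 mm dia, 85 mm tall. Origin: centre of its foot.
- cartridge: Loose brass cartridge with a yellow grip, about 220 g. Origin: centre of its underside; z up. Body 50 (x) by 36 (y) by 45 mm high, its lowest 5 mm narrowed by 2 mm on each side; on top, centred, a grip 20 (x) by 14 (y) mm that rises from z 45 to z 90 mm. In the fixture its axes are nearly parallel to the fixture's.
- rack: Fixed wooden rack, outside 64 (x) by 203 (y) by 28 mm high, walls 4 mm; origin: centre of its underside; inner floor 6 mm above the bench. Five places along y, at -76, -38, 0, 38 and 76 mm; cartridges stand in it with their x along the rack's x, about 2 mm apart.
- place: The empty place: thin green pad (48 by 34 mm) on the rack floor. Origin: centre of the place at floor height (6 mm above the bench); axes as the rack's. There is always a stored cartridge on either side of it; the gap between these is about 40 mm.
- stock0: Same brass cartridge as cartridge but with a black grip; origin at the centre of its underside, same axes.
- stock1: Same brass cartridge as cartridge but with a black grip; origin at the centre of its underside, same axes.
- stock2: Same brass cartridge as cartridge but with a black grip; origin at the centre of its underside, same axes.
- stock3: Same brass cartridge as cartridge but with a black grip; origin at the centre of its underside, same axes.
- oil: Bystander: small amber bottle, 30 mm dia, 75 mm tall; origin: centre of its base.
- gear: Bystander: brass gear wheel lying flat, 53 mm dia with a hub, 22 mm high; origin: centre of its underside.
- screwdriver: Bystander: screwdriver 160 mm long lying on the bench along its x; origin on its underside, near the middle.
- jar: Bystander: pale clear jar with a metal cap, 54 mm dia, 60 mm tall; origin: centre of its base.
- tin: Bystander: green tin, 42 mm dia, 35 mm tall, near the rack; origin: centre of its base.
- weight: Bystander: steel weight with a knob, 36 mm dia, 44 mm tall, near the fixture; origin: centre of its base.
There are look-alikes about, which are no part of the job. What is shaped like the cartridge but purple is not meant.

How it is judged:
By the outcome, as a careful person would: the job done as asked, in the order asked, and still so for the second after the job is handed in, with the robot touching nothing.
It also fails if it takes over 58 s, if anything falls off the work surface, if the arm or the gripper's body presses on something with over 40 N, if the wrist force passes 120 N, or if a joint passes its speed limit or range.

## Working session

There is one attempt and no reset: what is moved stays moved. The work goes in short steps, Python scripts to look and compute and a shell command to move; the robot and the scene stay as the last step left them, time stands still between calls to the robot, and variables do not carry over. Pictures are saved under pics/ and viewed, about 8 in all and at most 12, crops included, and the job is handed in when it is done.

```bash
mkdir -p pics; ls; python3 - <<'E'
from station import manip
import cv2
s=manip.get_state(); print({k:(v if isinstance(v,(int,float)) else [round(float(x),4) for x in v]) for k,v in s.items()}, manip.grip_depth)
for n in("scene","top"):
    d=manip.get_image(n); cv2.imwrite(f"pics/{n}0.png",cv2.resize(d["frame"][:,:,::-1],(800,600),interpolation=cv2.INTER_CUBIC))
    print(n,d["mtx"],d["world_to_cam"])
E
```

```text
pics
{'clock': 0.0, 'joints': [-0.9168, 0.5018, -0.4268, 1.5515, 0.2208, 1.1383, -0.2103], 'dq': [-0.0001, -0.0022, -0.0013, -0.001, -0.0007, -0.0008, 0.0002], 'tau': [-0.0005, -56.9507, -5.8164, -28.0944, 0.0107, 0.0118, 0.0], 'eef_pos': [0.2475, 0.6004, 0.3029], 'ee_rot': [0.1941, 0.981, -0.001, -0.0002], 'contact_force': [-0.4977, 0.6304, -0.946], 'ft_torque': [0.0754, 0.0304, -0.0253], 'opening': 0.9998721939644957} 0.0539
scene [[500.06571457   0.         287.73898565]
 [  0.         500.06571457 205.39415415]
 [  0.           0.           1.        ]] [[ 0.75655732  0.65351813  0.0231316  -0.41805153]
 [ 0.36272047 -0.38995174 -0.84638732 -0.1040634 ]
 [-0.54410925  0.64873083 -0.53206525  1.47073153]
 [ 0.          0.          0.          1.        ]]
top [[402.47578409   0.         279.37102233]
 [  0.         402.47578409 209.26259645]
 [  0.           0.           1.        ]] [[ 0.02466361 -0.99921425  0.03102577 -0.01287444]
 [-0.99694814 -0.0268834  -0.07329182  0.53527524]
 [ 0.07406831 -0.02912344 -0.99682782  0.87416377]
 [ 0.          0.          0.          1.        ]]
```

View pics/scene0.png

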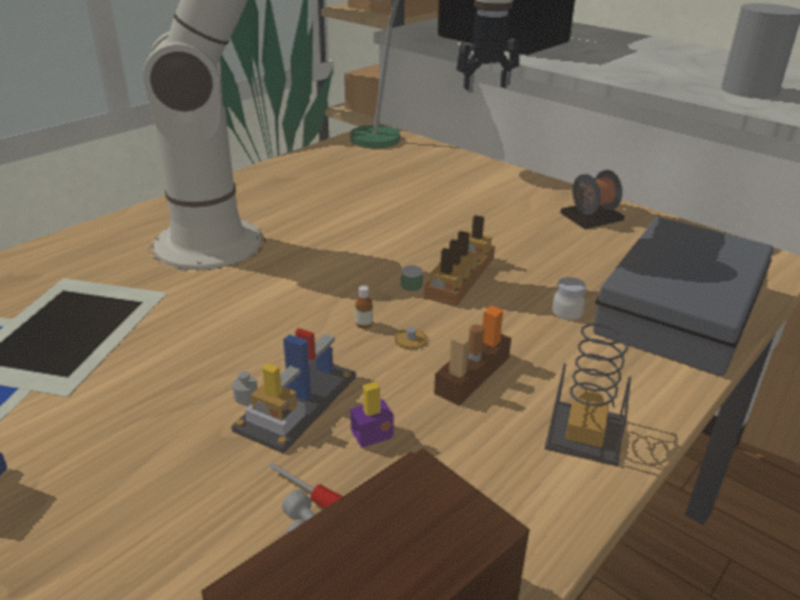

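View pics/top0.png

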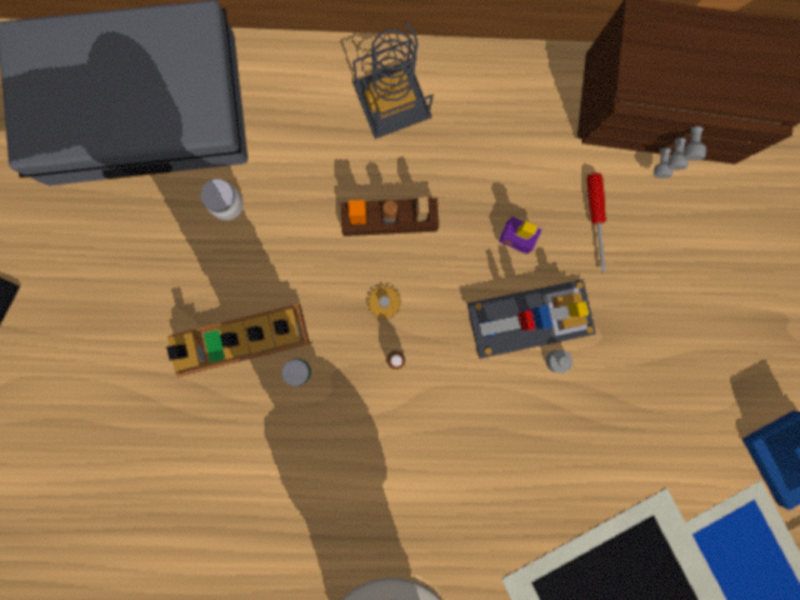

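The two pictures (800x600 display pixels) show:
- **Fixture:** at top (533,315), with the yellow-grip brass cartridge at (578,308).
- **Tool block:** at (390,215), with the orange wedge at (357,211), the punch at (390,211) and the slim wedge at (422,208).
- **Rack:** at (237,340), with the green empty place at (213,345).

Look-alikes:
- **Cartridge:** the purple one with a yellow grip at top (520,235) is out by colour. The caged yellow block at (392,95) is out too. The brass one in the bay at (578,308) is chosen.
- **Wedge:** the pale slim wedge at (422,208) and the wooden punch at (390,211) are out. The orange one at (357,211) is chosen.

Next I fit poses by silhouette.

```bash
cat > h.py <<'E'
import numpy as np, cv2
from scipy.optimize import minimize
from scipy.spatial.transform import Rotation as R
from station import manip
def T(p): # x,y,yaw -> (rot, trans)
    c,s=np.cos(p[2]),np.sin(p[2]); return np.array([[c,-s,0],[s,c,0],[0,0,1]]),np.array([p[0],p[1],p[3] if len(p)>3 else 0])
def box(x0,x1,y0,y1,z0,z1): return np.array([[x,y,z] for x in(x0,x1) for y in(y0,y1) for z in(z0,z1)])/1000
def proj(c,P):
    q=P@c["world_to_cam"][:3,:3].T+c["world_to_cam"][:3,3]; q=q@c["mtx"].T; return q[:,:2]/q[:,2:]
def render(c,parts,p,S=4):
    Rm,t=T(p); im=np.zeros((420*S,560*S),np.uint8)
    for b in parts:
        h=cv2.convexHull(((proj(c,b@Rm.T+t)+.5)*S-.5).astype(np.float32))
        cv2.fillConvexPoly(im,np.round(h*16).astype(np.int32),255,shift=4)
    return cv2.resize(im,(560,420),interpolation=cv2.INTER_AREA)/255.
def fit(cams,masks,parts,p0,z=None):
    def f(p):
        e=0
        for c,m in zip(cams,masks):
            r=render(c,parts,list(p)+([z] if z else [])); e+=1-np.minimum(r,m).sum()/np.maximum(r,m).sum()
        return e
    best=None
    for k in range(2):
        s=np.array([p0]+[np.array(p0)+d for d in np.diag([.006,.006,.06])])
        o=minimize(f,p0,method="Nelder-Mead",options=dict(initial_simplex=s,xatol=1e-5,fatol=1e-6)); p0=o.x
    return o.x,o.fun/len(cams)
def ground(c,uv,z):
    d=np.linalg.inv(c["mtx"])@[uv[0],uv[1],1]; Rw=c["world_to_cam"][:3,:3]; o=-Rw.T@c["world_to_cam"][:3,3]; d=Rw.T@d
    return o+d*(z-o[2])/d[2]
def tri(cs,uvs):
    A=[];b=[]
    for c,uv in zip(cs,uvs):
        P=c["mtx"]@c["world_to_cam"][:3]
        for i in(0,1): r=uv[i]*P[2]-P[i]; A.append(r[:3]);b.append(-r[3])
    x,res,*_=np.linalg.lstsq(np.array(A),np.array(b),rcond=None); return x
def go(pt,z,yaw): # grasp point target (x,y), height z, wanted direction of tool y (mod pi) -> tool-axis shift and turn, in full scales
    s=manip.get_state(); Rt=R.from_quat(s["ee_rot"]).as_matrix(); ty=np.arctan2(Rt[1,1],Rt[0,1])
    d=(yaw-ty+np.pi/2)%np.pi-np.pi/2
    g=np.array(s["eef_pos"])+Rt[:,2]*manip.grip_depth
    sh=Rt.T@(np.array([pt[0],pt[1],z])-g)/.04
    print("clk",round(s["clock"],2),"grasp",g.round(4),"tz",Rt[:,2].round(3),"j7",round(s["joints"][6],2),"F",np.round(s["contact_force"],1),"op",round(s["opening"],3))
    print("shift(before turn) rows of 40mm:",sh.round(3)," turn rows:",round(-d/.15,3))
E
cat > look.py <<'E'
from h import *
cams={n:manip.get_image(n) for n in("scene","top")}
import pickle; pickle.dump(cams,open("c.pkl","wb"))
out={}
for q in["fixture","keeper","cartridge","block","wedge","slim_wedge","punch","rack","stock0","place"]:
    for n in cams:
        l=manip.masks_of(n,q); out[q,n]=l
        print(q,n,[(round(d["conf"],2),np.round(d["rect"]).astype(int).tolist(),int(d["region"].sum())) for d in l[:6]])
pts={}
for q in["fixture","stop_foot","tab_foot","cartridge","block","wedge","rack","place"]:
    for n in cams:
        l=manip.spot_point(n,q); pts[q,n]=l
        print("pt",q,n,[(round(d["conf"],2),np.round(d["at"],1).tolist()) for d in l[:3]])
pickle.dump((out,pts),open("m.pkl","wb"))
E
python3 look.py
```

```text
fixture scene [(0.82, [206, 275, 88, 86], 3018), (0.27, [310, 187, 21, 28], 454)]
fixture top [(0.68, [372, 225, 90, 54], 2837), (0.37, [164, 237, 25, 26], 436)]
keeper scene [(0.84, [216, 253, 39, 38], 375)]
keeper top [(0.88, [367, 224, 62, 20], 397), (0.69, [181, 232, 25, 25], 425)]
cartridge scene [(0.79, [261, 289, 32, 43], 942), (0.67, [215, 251, 37, 42], 473), (0.62, [191, 275, 31, 43], 754)]
cartridge top [(0.84, [400, 220, 24, 26], 433), (0.84, [366, 164, 30, 28], 492)]
block scene []
block top [(0.86, [273, 153, 67, 27], 1194), (0.38, [208, 264, 16, 21], 325)]
wedge scene [(0.87, [345, 229, 14, 26], 323), (0.24, [191, 276, 32, 43], 729)]
wedge top [(0.68, [250, 152, 16, 16], 170)]
slim_wedge scene [(0.83, [322, 250, 10, 29], 314)]
slim_wedge top []
punch scene [(0.82, [335, 240, 14, 26], 238), (0.55, [323, 250, 14, 28], 336)]
punch top [(0.54, [208, 262, 19, 22], 317), (0.45, [275, 148, 8, 17], 130)]
rack scene [(0.94, [321, 193, 51, 44], 602), (0.6, [206, 279, 84, 87], 2920)]
rack top [(0.8, [172, 237, 91, 49], 375), (0.34, [390, 253, 21, 20], 245)]
stock0 scene [(0.83, [3
[... 546 characters left out ...]
 top [(0.64, [374.9, 222.5])]
pt tab_foot scene [(0.76, [213.2, 252.3]), (0.56, [317.4, 201.6]), (0.47, [286.1, 203.5])]
pt tab_foot top [(0.66, [362.0, 225.2])]
pt cartridge scene [(0.97, [262.3, 305.8]), (0.95, [195.5, 290.6]), (0.19, [319.8, 191.8])]
pt cartridge top [(0.63, [361.5, 163.1]), (0.58, [394.0, 217.2]), (0.45, [201.5, 230.1])]
pt block scene [(0.74, [329.6, 262.0])]
pt block top [(0.82, [271.0, 154.3])]
pt wedge scene [(0.64, [343.2, 252.9]), (0.43, [314.6, 200.7])]
pt wedge top [(0.49, [247.9, 155.8])]
pt rack scene [(0.78, [323.7, 196.7])]
pt rack top [(0.88, [169.0, 235.7]), (0.64, [398.3, 219.4])]
pt place scene [(0.2, [332.6, 179.7])]
pt place top [(0.54, [151.3, 238.3])]
```

```bash
cat > fit1.py <<'E'
from h import *
import pickle
from scipy.ndimage import map_coordinates
cams=pickle.load(open("c.pkl","rb")); out,pts=pickle.load(open("m.pkl","rb"))
fx=[box(-45,45,-95,95,0,12),box(-32.5,32.5,-75.5,-24.5,12,32),box(-16,16,0,14,12,111.5),box(-16,16,68,82,12,56),box(-14,14,25,35,66.5,111.5),box(-9,9,-41,80,58.5,66.5)]
rk=[box(-32,32,-101.5,101.5,0,28)]
bk=[box(-23,23,-75,75,0,40)]
cart=lambda y,z:[box(-25,25,y-18,y+18,z,z+45),box(-10,10,y-7,y+7,z+45,z+90)]
def grad(im):
    g=[]
    for ch in range(3):
        a=cv2.GaussianBlur(im[:,:,ch].astype(np.float32),(0,0),1.0); g.append(np.hypot(cv2.Sobel(a,cv2.CV_32F,1,0),cv2.Sobel(a,cv2.CV_32F,0,1)))
    return np.minimum(np.max(g,0),150)
G={n:grad(c["frame"]) for n,c in cams.items()}
def edges(b,faces):
    # box corner index: x*4+y*2+z
    E=[(i,i^k) for i in range(8) for k in(1,2,4) if not i&k]
    return [(b[i],b[j]) for i,j in E if faces=="all" or (faces=="top" and i&1 and j&1) or (faces=="tv" and (i&1 or j&1)) or (faces=="bot" and not(i&1 or j&1))]
def pts_of(E,st=.0015):
    return np.concatenate([a+(b-a)*np.linspace(0,1,max(2,int(np.linalg.norm(b-a)/st)))[:,None] for a,b in E])
def efit(ns,P,p0):
    def f(p):
        Rm,t=T(p); e=0
        for n in ns:
            uv=proj(cams[n],P@Rm.T+t); e-=map_coordinates(G[n],[uv[:,1],uv[:,0]],order=1).mean()
        return e/len(ns)
    best=None
    for dx in(-.003,0,.003):
      for dy in(-.003,0,.003):
        q=np.array(p0)+[dx,dy,0]; s=np.array([q]+[q+d for d in np.diag([.002,.002,.02])])
        o=minimize(f,q,method="Nelder-Mead",options=dict(initial_simplex=s,xatol=1e-5,fatol=1e-4))
        if best is None or o.fun<best.fun: best=o
    return best.x,best.fun
def um(n,qs):
    m=np.zeros((420,560),bool)
    for q,k in qs:
        for i in k: 
            if i<len(out[q,n]): m|=out[q,n][i]["region"]
    return m.astype(float)
c=cams["top"]
g=lambda u,z:ground(c,np.array(u),z)
F=um("top",[("fixture",[0]),("keeper",[0]),("cartridge",[0])])
p0=list(g([374,225],0)[:2])
y=lambda a,b:np.arctan2(*(g(a,.02)-g(b,.02))[[1,0]])-np.pi/2
r=dict(
 fixture=fit([c],[F],fx+cart(-50,12),p0+[y([335,232],[410,215])]),
 rack=fit([c],[um("top",[("rack",[0]),("stock0",range(4)),("place",[0])])],rk+sum([cart(v,6) for v in(-76,-38,0,76)],[]),list(g([169,236],.0)[:2])+[y([120,250],[210,225])]),
 block=fit([c],[um("top",[("block",[0])])],bk,list(g([272,154],0)[:2])+[y([240,154],[305,152])]))
P=dict(fixture=pts_of(edges(fx[0],"top")+edges(fx[1],"top")+edges(fx[2],"top")+edges(fx[4],"top")),
 rack=pts_of(edges(rk[0],"top")),
 block=pts_of(edges(bk[0],"top")))
for k in r:
    print(k,r[k][0].round(4),round(r[k][1],3))
    for ns in(["top"],["scene"],["top","scene"]):
        e=efit(ns,P[k],r[k][0]); print("  edge",ns,e[0].round(4),round(e[1],1))
    r[k]=e[0]
pickle.dump(r,open("p.pkl","wb"))
for q in["stop_foot","tab_foot","wedge","fixture","block","rack"]:
    l=[pts[q,n][0]["at"] for n in("scene","top")]; print(q,tri([cams["scene"],cams["top"]],l).round(4))
col=dict(fixture=(0,255,255),rack=(255,0,255),block=(0,255,0)); tiles=[]
for n in cams:
    S=5; im=cv2.resize(cams[n]["frame"][:,:,::-1],None,fx=S,fy=S,interpolation=cv2.INTER_CUBIC)
    for k,bs in dict(fixture=fx[:5],rack=rk,block=bk).items():
        Rm,t=T(r[k])
        for b in bs:
            for a,d in edges(b,"tv"):
                u=((proj(cams[n],np.array([a,d])@Rm.T+t)+.5)*S).astype(int); cv2.line(im,tuple(map(int,u[0])),tuple(map(int,u[1])),col[k],1)
    cv2.imwrite(f"pics/ov_{n}.png",im)
    for (u,v,w,h) in ([(160,225,100,90),(290,145,80,140)] if n=="scene" else [(320,190,110,70),(110,125,200,150)]): 
        t=im[v*S:(v+h)*S,u*S:(u+w)*S]; tiles.append(cv2.resize(t,(400,300),interpolation=cv2.INTER_AREA))
cv2.imwrite("pics/ov.png",np.vstack([np.hstack(tiles[:2]),np.hstack(tiles[2:])]))
E
python3 fit1.py
```

```text
fixture [ 0.5113 -0.2094  0.2341] 0.049
  edge ['top'] [ 0.5117 -0.2089  0.2308] -140.4
  edge ['scene'] [ 0.5168 -0.2133  0.2285] -81.5
  edge ['top', 'scene'] [ 0.5123 -0.2089  0.2271] -105.6
rack [0.4664 0.2455 0.274 ] 0.147
  edge ['top'] [0.4677 0.2419 0.2609] -88.5
  edge ['scene'] [0.4588 0.2558 0.1529] -59.6
  edge ['top', 'scene'] [0.4675 0.2425 0.2497] -62.9
block [0.6634 0.0201 0.0855] 0.296
  edge ['top'] [0.6591 0.0203 0.0904] -120.4
  edge ['scene'] [0.6557 0.0216 0.1751] -63.9
  edge ['top', 'scene'] [0.658  0.02   0.1298] -89.2
stop_foot [ 0.5075 -0.1998  0.0747]
tab_foot [ 0.5006 -0.1781  0.0567]
wedge [ 0.6586  0.0755 -0.0062]
fixture [ 0.5141 -0.2113 -0.0047]
block [6.608e-01 2.110e-02 3.000e-04]
rack [ 0.4705  0.2476 -0.007 ]
```

View pics/ov.png

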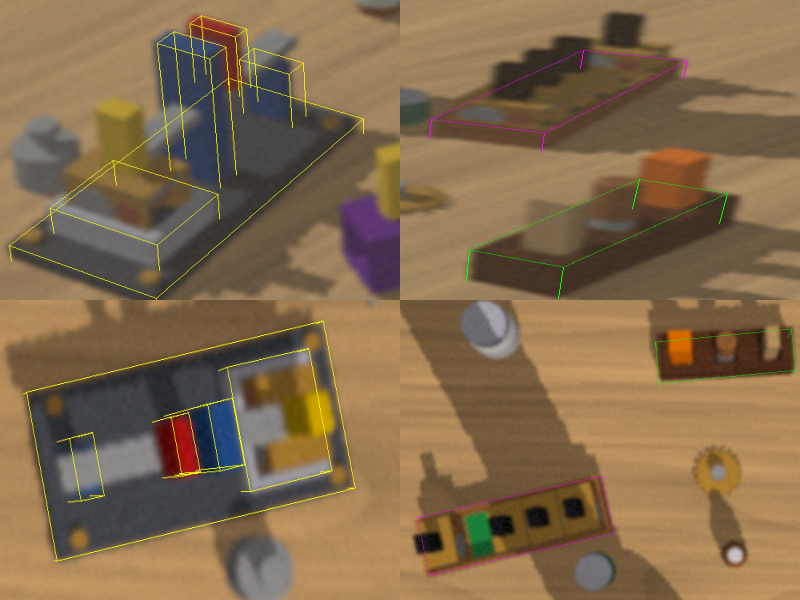

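```bash
cat > fit2.py <<'E'
import io,contextlib
with contextlib.redirect_stdout(io.StringIO()): exec(open("fit1.py").read().split("tiles=[]")[0])
def hullfit(n,parts,ext,p0,off=(0,0),yawfix=None):
    # gradient score along silhouette hull of each box + its top face
    def f(p):
        if yawfix is not None: p=[p[0],p[1],yawfix]
        Rm,t=T(p); e=[]
        for b in parts:
            uv=proj(cams[n],b@Rm.T+t); h=cv2.convexHull(uv.astype(np.float32))[:,0]; h=np.vstack([h,h[:1]])
            L=[(h[i],h[i+1]) for i in range(len(h)-1)]; tp=uv[[1,3,7,5,1]]; L+=[(tp[i],tp[i+1]) for i in range(4)]
            for a,d in L: e.append(a+(d-a)*np.linspace(0,1,max(2,int(np.linalg.norm(d-a)*2)))[:,None])
        u=np.concatenate(e)+off
        return -map_coordinates(G[n],[u[:,1],u[:,0]],order=1).mean()
    best=None
    for dx in(-.008,-.004,0,.004,.008):
      for dy in(-.004,0,.004):
        q=np.array(p0)+[dx,dy,0]; s=np.array([q]+[q+d for d in np.diag([.002,.002,.03])])
        o=minimize(f,q,method="Nelder-Mead",options=dict(initial_simplex=s,xatol=1e-5,fatol=1e-4))
        if best is None or o.fun<best.fun: best=o
    return best.x,best.fun
for k,b,q in(("block",bk,[.6634,.0201,.0855]),("rack",rk,[.4677,.2419,.261])):
    for n in("top","scene"): x,f=hullfit(n,b,0,q); print(k,n,x.round(4),round(f,1))
H={n:cv2.cvtColor(c["frame"],cv2.COLOR_RGB2HSV) for n,c in cams.items()}
w=[box(-11,11,-11.5,11.5,40,96)]
def blob(n,lo,hi,at):
    m=cv2.inRange(H[n],lo,hi); k,l,st,ce=cv2.connectedComponentsWithStats(m); i=l[at[1],at[0]]; print(n,"blob",st[i]); return (l==i).astype(float)
ms={n:blob(n,(2,185,110),(16,255,255),a) for n,a in(("top",(250,148)),("scene",(345,225)))}
for n in cams: x,f=fit([cams[n]],[ms[n]],w,[.66,.07,.1]); print("wedge",n,x.round(4),round(f,3))
# yellow grip
g=[box(-10,10,-7,7,57,102)]
for n,a in(("top",(406,216)),("scene",(190,266))):
    m=blob(n,(22,150,90),(34,255,255),a); x,f=fit([cams[n]],[m],g,[.50,-.257,.23]); print("grip",n,x.round(4),round(f,3))
gp=blob("top",(45,120,60),(75,255,255),(149,241)); v,u=np.nonzero(gp); print("pad centroid",u.mean(),v.mean(),ground(cams["top"],[u.mean(),v.mean()],.007),cv2.minAreaRect(np.c_[u,v].astype(np.float32)))
im=cams["top"]["frame"][:,:,::-1]; a=cv2.resize(im[125:185,225:325],(800,480),interpolation=cv2.INTER_CUBIC)
cv2.imwrite("pics/blk.png",a)
E
python3 fit2.py
```

```text
block top [0.6619 0.0202 0.0797] -114.9
block scene [0.6608 0.0214 0.0902] -79.1
rack top [0.4674 0.2442 0.2616] -87.8
rack scene [0.4344 0.2778 0.2638] -73.9
top blob [243 140  14  18 208]
scene blob [     0      0    560    420 235038]
wedge scene [ 1.126  -0.1146 -0.5724] 0.996
wedge top [0.6604 0.0681 0.0201] 0.076
top blob [398 211  14  11 129]
grip top [ 0.5231 -0.2591  0.1871] 0.129
scene blob [184 255  13  23 215]
grip scene [ 0.5197 -0.2581 -0.3182] 0.145
top blob [143 231  14  23 229]
pad centroid 149.56331877729258 241.61572052401746 [0.45669068 0.28673558 0.007     ] ((149.8235321044922, 241.79415893554688), (20.858062744140625, 11.399173736572266), 75.96376037597656)
```

View pics/blk.png

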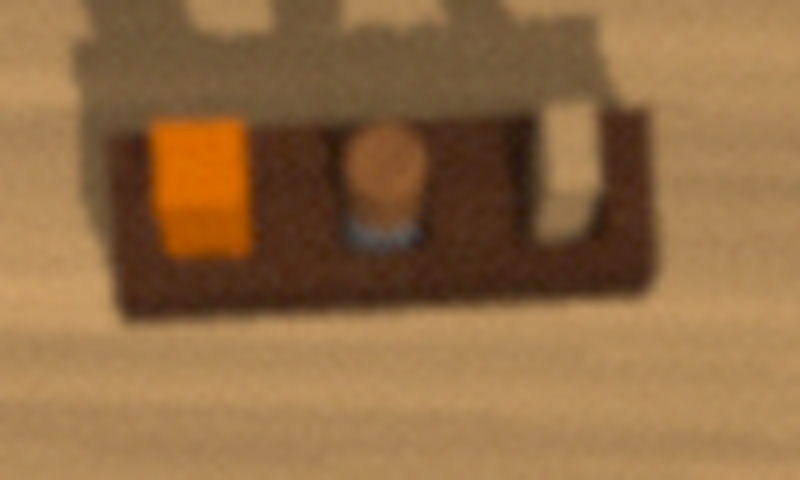

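The crop shows the thick orange wedge at the left end of the block, top pixel about (250,148), with the punch at (273,146) and the pale slim wedge at (297,146). The choice is confirmed and the block's yaw is about 0.08.

```bash
python3 -c "
from h import *
go((.6600,.0682),.20,.065)"
```

```text
clk 2.0 grasp [0.2476 0.601  0.25  ] tz [-0. -0. -1.] j7 -0.21 F [-0.1  0.2  0.1] op 0.997
shift(before turn) rows of 40mm: [-14.607  -8.389   1.25 ]  turn rows: 7.434
```

```bash
python3 -m creep '[[0,-0.9,-0.5,0,0.3],[0,-0.9,-0.5,0,0],[0,-0.9,-0.5,0,0],[0,-0.9,-0.5,0,0],[0,-0.9,-0.5,0,0],[0,-0.9,-0.5,0,0],[0,-0.9,-0.5,0,0],[0,-0.9,-0.5,0,0],[0,-0.9,-0.5,0,0],[0,-0.9,-0.5,0,0]]' 60; python3 -c "
from h import *
go((.6600,.0682),.20,.065)"
```

```text
clock: 3.25
eef_pos: [0.4917, 0.2678, 0.3041]
ee_rot: [0.216, 0.976, 0.0, 0.0]
contact_force: [0.4, 0.4, -0.5]
opening: 1.0
clk 3.25 grasp [0.4917 0.2678 0.2502] tz [ 0.  0. -1.] j7 0.49 F [ 0.4  0.4 -0.5] op 1.0
shift(before turn) rows of 40mm: [-5.919 -2.75   1.257]  turn rows: 7.134
```

```bash
python3 -m creep '[[0,-0.98,-0.45,0,0],[0,-0.98,-0.45,0,0],[0,-0.98,-0.45,0,0],[0,-0.98,-0.45,0,0],[0,-0.98,-0.45,0,0],[0,-0.98,-0.45,0,0],[0,0,0,0,1],[0,0,0,0,1],[0,0,0,0,1],[0,0,0,0,1]]'; python3 -m creep '[[0,0,0,0.1,1],[0,0,0,0.2,1],[0,0,0,0.3,1],[0,0,0,0.3,0.1],[0,0,0,0.3,0],[0,0,0,0,0],[0,0,0,0,0],[0,0,0,0,0],[0,0,0,0,0],[0,0,0,0,0]]'; python3 -c "
from h import *
go((.6600,.0682),.077,.065)
c={n:manip.get_image(n) for n in('top','scene')}
a=cv2.resize(c['top']['frame'][110:200,215:335],(400,300),interpolation=cv2.INTER_CUBIC)
b=cv2.resize(c['scene']['frame'][165:285,280:420],(400,300),interpolation=cv2.INTER_CUBIC)
cv2.imwrite('pics/hov.png',np.hstack([a,b])[:,:,::-1])"
```

```text
clock: 4.5
eef_pos: [0.6586, 0.0718, 0.3038]
ee_rot: [0.497, 0.868, 0.0, -0.0]
contact_force: [0.3, -0.1, -0.2]
opening: 0.998
clock: 5.75
eef_pos: [0.6587, 0.0717, 0.2562]
ee_rot: [0.682, 0.731, 0.0, 0.0]
contact_force: [0.4, 0.2, 1.0]
opening: 0.999
clk 5.75 grasp [0.6587 0.0717 0.2023] tz [ 0.  0. -1.] j7 -0.07 F [0.4 0.2 1. ] op 0.999
shift(before turn) rows of 40mm: [-0.09   0.024  3.132]  turn rows: 0.034
```

View pics/hov.png

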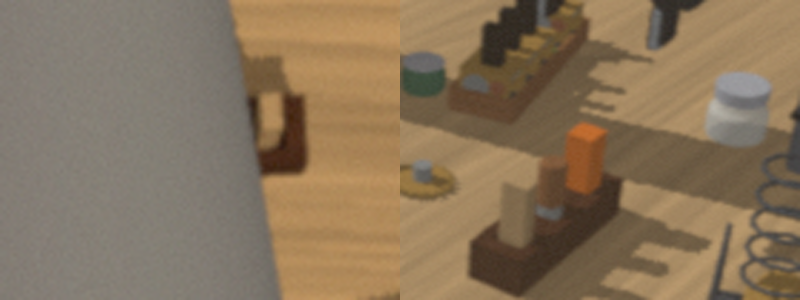

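The top view is now blocked by the arm; the wedge shows in the scene crop at (585,160) with the gripper above it. Descending to grasp.

```bash
python3 -m creep '[[0,-0.09,0.02,0.4,0.03],[0,0,0,0.6,0],[0,0,0,0.7,0],[0,0,0,0.7,0],[0,0,0,0.5,0],[0,0,0,0.23,0],[0,0,0,0,0],[1,0,0,0,0],[1,0,0,0,0],[1,0,0,0,0]]' 60; python3 -m creep '[[1,0,0,0,0],[1,0,0,0,0],[1,0,0,0,0],[1,0,0,0,0],[1,0,0,0,0],[1,0,0,0,0],[1,0,0,-0.1,0],[1,0,0,-0.2,0],[1,0,0,-0.2,0],[1,0,0,-0.2,0]]';  python3 -c "
from h import *
go((.6600,.0682),.077,.065)"
```

```text
clock: 7.1
eef_pos: [0.6601, 0.0682, 0.1315]
ee_rot: [0.684, 0.73, 0.001, 0.0]
contact_force: [0.2, 0.0, 0.1]
opening: 0.378
clock: 8.35
eef_pos: [0.6597, 0.0681, 0.1594]
ee_rot: [0.684, 0.73, 0.0, 0.0]
contact_force: [-0.8, -0.2, -0.9]
opening: 0.25
clk 8.35 grasp [0.6598 0.0682 0.1055] tz [ 0.  0. -1.] j7 -0.07 F [-0.8 -0.2 -0.9] op 0.25
shift(before turn) rows of 40mm: [0.001 0.006 0.711]  turn rows: 0.004
```

```bash
python3 -m creep '[[1,0,0,-0.5,0],[1,0,0,-0.8,0],[1,0,0,-0.9,0],[1,0,0,-0.8,0],[1,0,0,-0.14,0],[1,0,0,0,0],[1,0,0,0,0],[1,0,0,0,0],[1,0,0,0,0],[1,0,0,0,0]]';  python3 -c "
from h import *
go((.5073,-.1900),.231,.23)
c=manip.get_image('scene'); cv2.imwrite('pics/lift.png',cv2.resize(c['frame'][100:280,260:500],(800,600),interpolation=cv2.INTER_CUBIC)[:,:,::-1]); import pickle; pickle.dump(c,open('lift.pkl','wb'))"
```

```text
clock: 9.6
eef_pos: [0.6596, 0.0681, 0.2839]
ee_rot: [0.684, 0.73, -0.0, -0.0]
contact_force: [-0.2, -0.4, 0.5]
opening: 0.249
clk 9.6 grasp [0.6595 0.0681 0.23  ] tz [-0.001 -0.    -1.   ] j7 -0.07 F [-0.2 -0.4  0.5] op 0.249
shift(before turn) rows of 40mm: [-6.19  -4.22  -0.023]  turn rows: -1.096
```

View pics/lift.png

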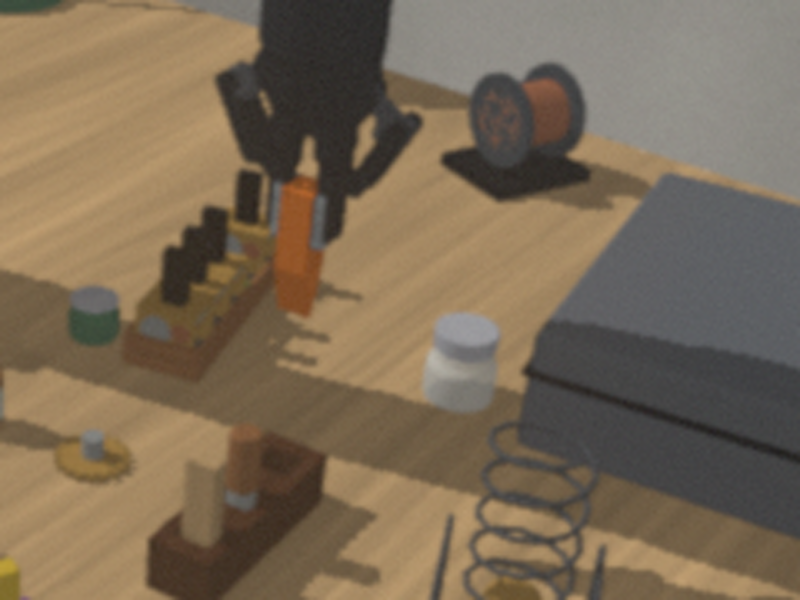

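The orange wedge is held upright between the pads (crop about (300,245), scene px about (350,173)) and its block pocket is empty. Moving on to the fixture.

```bash
python3 -m creep '[[1,-0.77,-0.53,0,0],[1,-0.77,-0.53,0,0],[1,-0.77,-0.53,0,0],[1,-0.77,-0.53,0,0],[1,-0.77,-0.53,0,0],[1,-0.77,-0.53,0,0],[1,-0.77,-0.53,0,0],[1,-0.8,-0.51,0,0],[1,0,0,0,-0.6],[1,0,0,0,-0.5]]'; python3 -m creep '[[1,0,0,0,0],[1,0,0,0,0],[1,0,0,0.2,0],[1,0,0,0.3,0],[1,0,0,0.2,0],[1,0,0,0,0],[1,0,0,0,0],[1,0,0,0,0],[1,0,0,0,0],[1,0,0,0,0]]'; python3 -c "
from h import *
import pickle
go((.5073,-.1900),.203,.23)
c={n:manip.get_image(n) for n in('top','scene')}; pickle.dump(c,open('hov2.pkl','wb'))
a=cv2.resize(c['top']['frame'][180:270,310:430],(400,300),interpolation=cv2.INTER_CUBIC)
b=cv2.resize(c['scene']['frame'][185:290,160:300],(400,300),interpolation=cv2.INTER_CUBIC)
cv2.imwrite('pics/hov2.png',np.hstack([a,b])[:,:,::-1])"
```

```text
clock: 10.9
eef_pos: [0.5071, -0.1907, 0.2845]
ee_rot: [0.621, 0.784, 0.0, 0.0]
contact_force: [-0.2, 0.5, -0.2]
opening: 0.242
clock: 12.15
eef_pos: [0.5075, -0.19, 0.2565]
ee_rot: [0.621, 0.784, 0.0, 0.0]
contact_force: [0.0, 0.4, -0.7]
opening: 0.251
clk 12.15 grasp [ 0.5075 -0.19    0.2026] tz [ 0. -0. -1.] j7 0.57 F [ 0.   0.4 -0.7] op 0.251
shift(before turn) rows of 40mm: [ 0.002 -0.006 -0.01 ]  turn rows: 0.003
```

View pics/hov2.png

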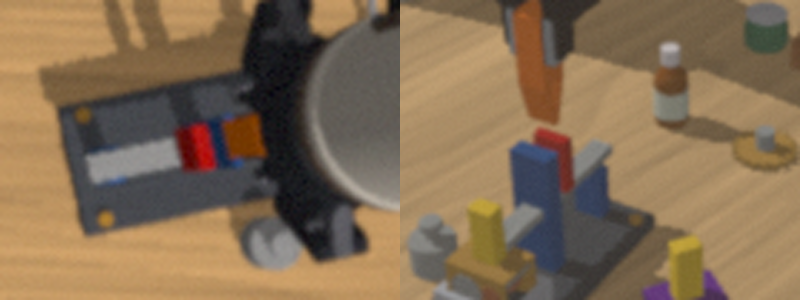

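The top view shows the wedge at tile (243,136) leaning over the blue stop (225,143), because it is higher up. The scene view shows its foot at (545,120), above the red tab (552,150). Measuring the offset between wedge and gap in each camera.

```bash
cat > fit3.py <<'E'
import io,contextlib
with contextlib.redirect_stdout(io.StringIO()): exec(open("fit2.py").read().split("for k,b,q in")[0])
c2=pickle.load(open("hov2.pkl","rb"))
yaw=.23; gp=np.array([.5075,-.19]); zf=.2026-.071
pr=[np.vstack([box(-11,11,-2.5,2.5,0,0),box(-11,11,-11.5,11.5,34,34)]),box(-11,11,-11.5,11.5,34,90)]
for n,clip in(("top",(slice(0,420),slice(300,386))),("scene",(slice(195,260),slice(150,300)))):
    hsv=cv2.cvtColor(c2[n]["frame"],cv2.COLOR_RGB2HSV); m=cv2.inRange(hsv,(3,165,70),(16,255,255))
    k,l,st,ce=cv2.connectedComponentsWithStats(m[clip]); i=1+np.argmax(st[1:,4]); full=np.zeros((420,560)); full[clip]=(l==i); print(n,st[i])
    cm=np.zeros((420,560)); cm[clip]=1
    if n=="scene":
        cm[215-0:,:]=cm[215:,:]; 
    def f(p):
        r=render(c2[n],pr,[gp[0]+p[0],gp[1]+p[1],yaw,zf])*cm; return 1-np.minimum(r,full).sum()/np.maximum(r,full).sum()
    best=min((minimize(f,[a,b],method="Nelder-Mead",options=dict(initial_simplex=[[a,b],[a+.004,b],[a,b+.004]],xatol=1e-5)) for a in(-.003,.003) for b in(-.003,.003)),key=lambda o:o.fun)
    Rm,_=T([0,0,yaw]); print(n,"wedge offset from grasp pt, world",best.x.round(4),"fixture axes mm",(Rm[:2,:2].T@best.x*1e3).round(2),round(best.fun,3), "at zero",round(f([0,0]),3))
cams=c2 if 0 else cams
# fixture in each camera: stop+tab top edges only (z near the wedge foot), before the arm came in
Pt=pts_of(edges(fx[2],"top")+edges(fx[4],"top"))
for n in("top","scene"):
    Rm,_=T([0,0,yaw])
    def g(p):
        uv=proj(cams[n],Pt@T([0,0,yaw])[0].T+[p[0],p[1],0]); return -map_coordinates(G[n],[uv[:,1],uv[:,0]],order=1).mean()
    best=min((minimize(g,[.5117+a,-.209+b],method="Nelder-Mead",options=dict(initial_simplex=[[.5117+a,-.209+b],[.5137+a,-.209+b],[.5117+a,-.207+b]],xatol=1e-5)) for a in(-.003,0,.003,.006) for b in(-.006,-.003,0,.003)),key=lambda o:o.fun)
    print(n,"stop/tab fit",best.x.round(4),round(best.fun,1))
    # blobs: red & blue top-face centroid
S=6
tl=[]
for n,(u,v,w,h) in(("top",(340,195,60,60)),("scene",(185,190,60,60))):
    im=cv2.resize(c2[n]["frame"][:,:,::-1],None,fx=S,fy=S,interpolation=cv2.INTER_CUBIC)
    for bs,p,col in((fx[2:5:2],[.5117,-.209,.23],(0,255,255)),([pr[0],pr[1]],[gp[0],gp[1],yaw,zf],(255,255,0))):
        Rm,t=T(p)
        for b in bs:
            hh=cv2.convexHull(((proj(c2[n],b@Rm.T+t)+.5)*S).astype(np.float32)).astype(int); cv2.polylines(im,[hh],True,col,1)
    tl.append(cv2.resize(im[v*S:(v+h)*S,u*S:(u+w)*S],(400,400)))
cv2.imwrite("pics/ov3.png",np.hstack(tl))
E
python3 fit3.py
```

```text
top [   0    0   86   27 1754]
top wedge offset from grasp pt, world [-0.003 -0.003] fixture axes mm [-3.6  -2.24] 1.0 at zero 1.0
scene [ 51   0  15  33 319]
scene wedge offset from grasp pt, world [-0.0067  0.0038] fixture axes mm [-5.69  5.23] 0.323 at zero 0.367
top stop/tab fit [ 0.5117 -0.209 ] -140.7
scene stop/tab fit [ 0.5093 -0.209 ] -121.8
```

View pics/ov3.png

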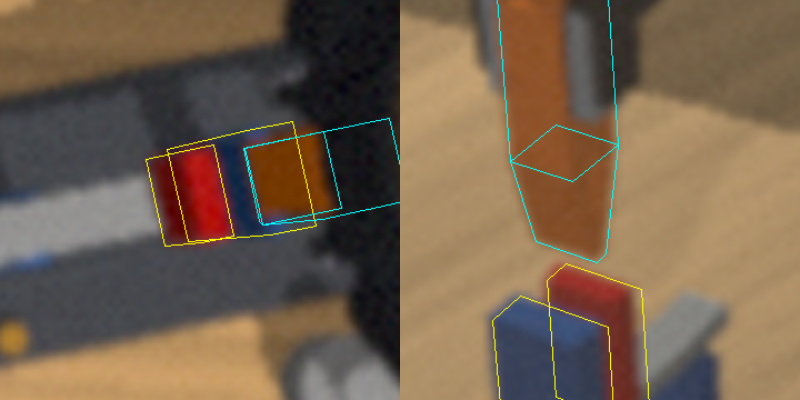

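In both views the wedge model (cyan) lies on the wedge to well under a pixel. The fixture model fits the top view and sits about 1 px high in the scene view. I'll lower to just above the gap and compare directly there.

```bash
python3 -m creep '[[1,0,0,0.1,0],[1,0,0,0.2,0],[1,0,0,0.07,0],[1,0,0,0,0],[1,0,0,0,0],[1,0,0,0,0],[1,0,0,0,0],[1,0,0,0,0],[1,0,0,0,0],[1,0,0,0,0]]'; python3 -c "
from h import *
import pickle
go((.5073,-.1900),.187,.23)
cs={n:[manip.get_image(n) for _ in range(4)] for n in('top','scene')}
tl=[]
s=manip.get_state(); Rt=R.from_quat(s['ee_rot']).as_matrix(); g=np.array(s['eef_pos'])+Rt[:,2]*manip.grip_depth; ax=np.array([np.cos(.23),np.sin(.23),0]); ay=np.array([-np.sin(.23),np.cos(.23),0])
f=g-[0,0,.071]
for n,(u,v,w,h) in(('top',(355,205,40,40)),('scene',(190,205,40,40))):
    c=cs[n][0]; c['frame']=np.mean([k['frame'] for k in cs[n]],0).astype(np.uint8)
    Q=np.array([f+a*.011*ax+b*.0025*ay for a,b in((1,1),(1,-1),(-1,-1),(-1,1))]); print(n,proj(c,Q).round(1).tolist())
    im=cv2.resize(c['frame'][v:v+h,u:u+w],(400,400),interpolation=cv2.INTER_CUBIC)[:,:,::-1].copy()
    for q in proj(c,Q): cv2.circle(im,tuple(int(x) for x in (q+.5-[u,v])*10),3,(0,255,0),1)
    tl.append(im)
pickle.dump(cs,open('hov3.pkl','wb')); cv2.imwrite('pics/hov3.png',np.hstack(tl))"
```

```text
clock: 13.5
eef_pos: [0.5074, -0.19, 0.2415]
ee_rot: [0.621, 0.784, 0.0, 0.0]
contact_force: [-0.2, 0.2, -1.4]
opening: 0.251
clk 13.5 grasp [ 0.5074 -0.19    0.1876] tz [ 0. -0. -1.] j7 0.57 F [-0.2  0.2 -1.4] op 0.251
shift(before turn) rows of 40mm: [ 0.001 -0.003  0.015]  turn rows: 0.003
top [[373.9, 217.1], [376.4, 216.6], [378.8, 227.5], [376.4, 228.0]]
scene [[215.9, 233.8], [214.5, 235.0], [205.4, 231.9], [206.9, 230.7]]
```

View pics/hov3.png

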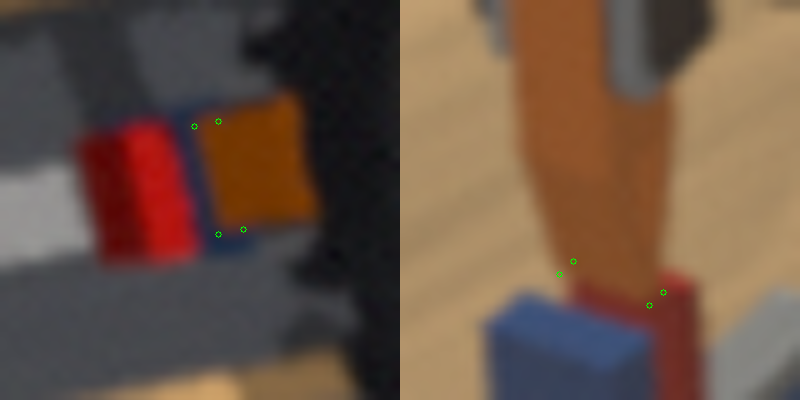

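The top view shows the wedge's leading edge at about (212,185), right of the red tab edge (181,190). The scene view shows the foot's corners at (565,283) and (650,312), just behind the stop's rear edge line (522,290)-(650,338). Both put the foot in the gap, about 1 mm nearer the stop than centre. I'll shift +1 mm and enter 8 mm.

```bash
python3 -m creep '[[1,0.025,0,0,0],[1,0,0,0.05,0],[1,0,0,0.1,0],[1,0,0,0.1,0],[1,0,0,0.08,0],[1,0,0,0,0],[1,0,0,0,0],[1,0,0,0,0],[1,0,0,0,0],[1,0,0,0,0]]'; python3 -c "
from h import *
go((.5073,-.1900),.187,.23)"
```

```text
clock: 15.15
eef_pos: [0.5072, -0.189, 0.2284]
ee_rot: [0.621, 0.784, 0.0, 0.0]
contact_force: [-0.7, 0.5, -0.5]
opening: 0.251
clk 15.15 grasp [ 0.5072 -0.189   0.1745] tz [ 0.  0. -1.] j7 0.57 F [-0.7  0.5 -0.5] op 0.251
shift(before turn) rows of 40mm: [-0.025 -0.003 -0.314]  turn rows: 0.004
```

```bash
python3 -m creep '[[1,0.02,0,0.1,0],[1,0.04,0,0.15,0],[1,0.04,0,0.15,0],[1,0.04,0,0.15,0],[1,0,0,0.1,0],[1,0,0,0.1,0],[1,0,0,0,0],[1,0,0,0,0],[1,0,0,0,0],[1,0,0,0,0]]'; python3 -c "
from h import *
go((.5073,-.1900),.1375,.23)"
```

```text
clock: 16.4
eef_pos: [0.5056, -0.1836, 0.1981]
ee_rot: [0.621, 0.784, -0.0, -0.0]
contact_force: [-0.3, -2.8, -2.7]
opening: 0.25
clk 16.4 grasp [ 0.5055 -0.1835  0.1442] tz [-0.001  0.    -1.   ] j7 0.57 F [-0.3 -2.8 -2.7] op 0.25
shift(before turn) rows of 40mm: [-0.167  0.007  0.167]  turn rows: 0.004
```

```bash
python3 -m creep '[[1,0,0,0.06,0],[1,0,0,0.06,0],[1,0,0,0.05,0],[1,0,0,0.02,0],[1,0,0,0.02,0],[1,0,0,0,0],[1,0,0,0,0],[1,0,0,0,0],[1,0,0,0,0],[1,0,0,0,0]]'; python3 -c "
from h import *
import pickle
go((.5073,-.1900),.1375,.23)
c=manip.get_image('scene'); t=manip.get_image('top')
b=cv2.resize(c['frame'][185:290,160:300],(400,400),interpolation=cv2.INTER_CUBIC);a=cv2.resize(t['frame'][190:250,340:400],(400,400),interpolation=cv2.INTER_CUBIC)
cv2.imwrite('pics/in.png',np.hstack([a,b])[:,:,::-1])"
```

```text
clock: 17.65
eef_pos: [0.5064, -0.1836, 0.1915]
ee_rot: [0.621, 0.784, 0.0, 0.001]
contact_force: [-2.9, -1.9, 12.2]
opening: 0.251
clk 17.65 grasp [ 0.5065 -0.1836  0.1376] tz [ 0.001 -0.    -1.   ] j7 0.57 F [-2.9 -1.9 12.2] op 0.251
shift(before turn) rows of 40mm: [-0.16  -0.016  0.001]  turn rows: 0.004
```

View pics/in.png

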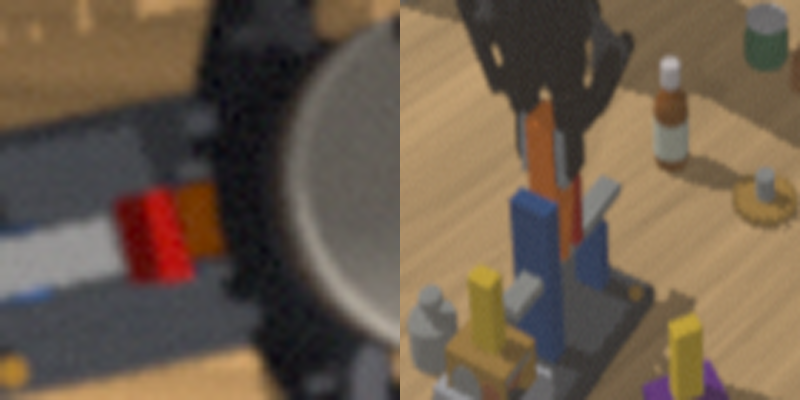

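The wedge stands between the stop and the red tab. It bottomed with 12 N at exactly the expected height (grasp z 0.1376), 25.9 mm along y against the nominal 25.5. Releasing and retreating upwards.

```bash
python3 -m creep '[[0.7,0,0,0,0],[0.6,0,0,0,0],[0.4,0,0,0,0],[0,0,0,0,0],[0,0,0,0,0],[0,0,0,0,0],[0,0,0,-0.5,0],[0,0,0,-0.8,0],[0,0,0,-0.8,0],[0,0,0,-0.8,0]]'; python3 -m creep '[[0,-0.5,0,-0.3,0],[0,-0.9,0,0,0],[0,-0.5,0,0,0],[0,0,0,0,0],[0,0,0,0,0],[0,0,0,0,0],[0,0,0,0,0],[0,0,0,0,0],[0,0,0,0,0],[0,0,0,0,0]]'; cat > k.py <<'E'
from h import *
import pickle
go((.5117+.050*.228,-.209-.050*.9737),.22,.23)
cams={n:manip.get_image(n) for n in('top','scene')}; pickle.dump(cams,open('rel.pkl','wb'))
c=cams['scene'];t=cams['top']
b=cv2.resize(c['frame'][185:290,160:265],(400,400),interpolation=cv2.INTER_CUBIC);a=cv2.resize(t['frame'][180:270,330:420],(400,400),interpolation=cv2.INTER_CUBIC)
cv2.imwrite('pics/rel.png',np.hstack([a,b])[:,:,::-1])
E
python3 k.py
```

```text
clock: 19.0
eef_pos: [0.5058, -0.1835, 0.3069]
ee_rot: [0.621, 0.784, 0.0, -0.0]
contact_force: [-0.1, -0.0, -0.4]
opening: 0.995
clock: 20.25
eef_pos: [0.5233, -0.2575, 0.3179]
ee_rot: [0.621, 0.784, 0.0, -0.0]
contact_force: [-0.1, 0.5, -0.5]
opening: 0.999
clk 20.25 grasp [ 0.5233 -0.2575  0.264 ] tz [ 0.  0. -1.] j7 0.68 F [-0.1  0.5 -0.5] op 0.999
shift(before turn) rows of 40mm: [-0.003 -0.005  1.1  ]  turn rows: 0.003
```

View pics/rel.png

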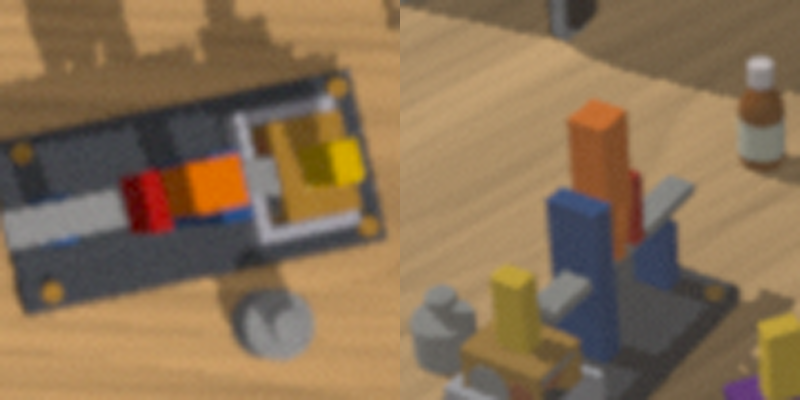

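The top view shows the orange wedge standing alone at (215,185), with the red tab at (147,200) and the catch nose near (278,178). I'll compare these with the expected projections.

```bash
cat > k2.py <<'E'
from h import *
import pickle
cams=pickle.load(open('rel.pkl','rb')); p=[.5117,-.2090,.23]; Rm,t=T(p)
C=lambda y,z:[box(-25,25,y-18,y+18,z,z+45),box(-10,10,y-7,y+7,z+45,z+90)]
parts=[(box(-11,11,14,37,66.5+34,156.5),(255,255,0)),(box(-14,14,37,47,66.5,111.5),(0,255,0)),(box(-9,9,-29,-5,58.5,66.5),(255,0,255)),(C(-50,12)[1],(0,0,255)),(C(-50,12)[0],(255,255,255))]
tl=[]
for n,(u,v,w,h) in(("top",(355,190,65,65)),("scene",(165,200,75,75))):
    S=400/w; im=cv2.resize(cams[n]["frame"][v:v+h,u:u+w],(400,400),interpolation=cv2.INTER_CUBIC)[:,:,::-1].copy()
    for b,col in parts:
        q=((proj(cams[n],b@Rm.T+t)+.5-[u,v])*S)
        cv2.polylines(im,[cv2.convexHull(q.astype(np.float32)).astype(int)],True,col,1)
        cv2.polylines(im,[q[[1,3,7,5]].astype(int)],True,col,1)
    tl.append(im)
cv2.imwrite("pics/chk.png",np.hstack(tl))
hs=cv2.cvtColor(cams["top"]["frame"],cv2.COLOR_RGB2HSV); m=cv2.inRange(hs,(22,150,90),(34,255,255)); k,l,st,ce=cv2.connectedComponentsWithStats(m)
E
python3 k2.py
```

```text
(no output)
```

View pics/chk.png

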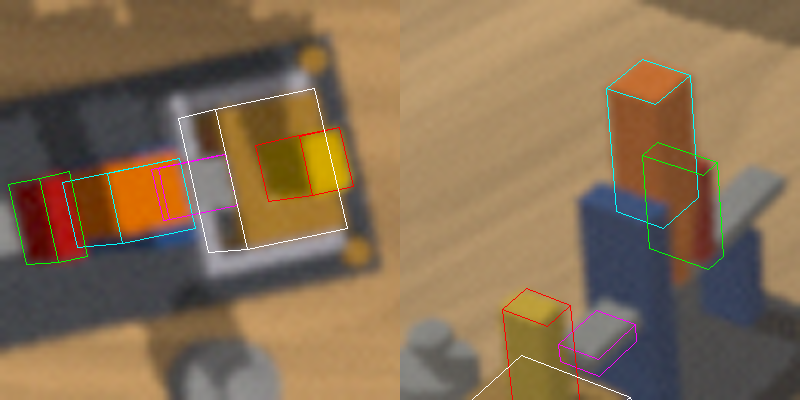

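The overlay shows the wedge fully in: its top is at (645,80) and matches the seated model. In the top view the tab and nose match 12 mm travel, with the nose about 3 mm clear of the shoulder. The cartridge sits at its nominal place. That was my 12th picture, so the rest is checked by numbers. Grasping the cartridge.

```bash
python3 -m creep '[[0,0,0,0.5,0],[0,0,0,0.8,0],[0,0,0,0.9,0],[0,0,0,0.9,0],[0,0,0,0.8,0],[0,0,0,0.5,0],[0,0,0,0.15,0],[0,0,0,0,0],[0,0,0,0,0],[0.5,0,0,0,0]]' 60; python3 -m creep '[[1,0,0,0,0],[1,0,0,0,0],[1,0,0,0,0],[1,0,0,0,0],[1,0,0,0,0],[1,0,0,0,0],[1,0,0,0,0],[1,0,0,0,0],[1,0,0,-0.1,0],[1,0,0,-0.1,0]]'; python3 -c "
from h import *
go((.5231,-.2577),.082,.23)"
```

```text
clock: 21.6
eef_pos: [0.5239, -0.2578, 0.1369]
ee_rot: [0.621, 0.784, 0.0, 0.001]
contact_force: [-0.7, 0.6, -0.9]
opening: 0.813
clock: 22.85
eef_pos: [0.5232, -0.2573, 0.1437]
ee_rot: [0.621, 0.784, -0.0, -0.0]
contact_force: [-0.4, -1.0, -2.6]
opening: 0.229
clk 22.85 grasp [ 0.5232 -0.2572  0.0898] tz [-0.001  0.    -1.   ] j7 0.71 F [-0.4 -1.  -2.6] op 0.229
shift(before turn) rows of 40mm: [-0.011 -0.004  0.196]  turn rows: 0.006
```

```bash
python3 -m creep '[[1,0,0,-0.1,0],[1,0,0,-0.2,0],[1,0,0,-0.4,0],[1,0,0,-0.7,0],[1,0,0,-0.8,0],[1,0,0,-0.8,0],[1,0,0,-0.8,0],[1,0,0,-0.6,0],[1,0,0,-0.2,0],[1,0,0,0,0]]'; cat > fit4.py <<'E'
import io,contextlib
with contextlib.redirect_stdout(io.StringIO()): exec(open("fit2.py").read().split("H={n:")[0])
go((.4577,.2797),.27,.262)
yaw=.262; r0=np.array([.4675,.243]); Rm=T([0,0,yaw])[0][:2,:2]
gb=[box(-10,10,-7,7,51,96)]
for n in("top","scene"):
    gray=cams[n]["frame"].max(2); m=(gray<62).astype(np.uint8); k,l,st,ce=cv2.connectedComponentsWithStats(m)
    for yy in(-76,-38,0,76):
        p=r0+Rm@[0,yy/1000]; uv=proj(cams[n],np.array([[p[0],p[1],.085]]))[0]
        d=np.linalg.norm(ce-uv,axis=1); d[0]=99; d[st[:,4]<15]=99; i=np.argmin(d); mm=(l==i).astype(float)
        def f(q): 
            r=render(cams[n],gb,[q[0],q[1],yaw]); return 1-np.minimum(r,mm).sum()/np.maximum(r,mm).sum()
        o=minimize(f,p,method="Nelder-Mead",options=dict(initial_simplex=[p,p+[.004,0],p+[0,.004]],xatol=1e-5)); print(n,yy,st[i].tolist(),"fit",o.x.round(4),"rack coords mm",(Rm.T@(o.x-r0)*1e3).round(1),round(o.fun,3))
for n in("top","scene"):
    x,f=hullfit(n,rk,0,[.4675,.243,.262],yawfix=.262); print("rack",n,x[:2].round(4),round(f,1))
# sub-pixel profile along the rack axis (top view) at grip-top height & shoulder height
c=cams["top"]; fr=c["frame"].astype(np.float32)
E
python3 fit4.py
```

```text
clock: 24.1
eef_pos: [0.5233, -0.2575, 0.3285]
ee_rot: [0.621, 0.784, 0.0, 0.001]
contact_force: [0.3, -0.4, -2.9]
opening: 0.222
clk 24.1 grasp [ 0.5234 -0.2576  0.2746] tz [ 0.001 -0.    -1.   ] j7 0.68 F [ 0.3 -0.4 -2.9] op 0.222
shift(before turn) rows of 40mm: [13.451  1.471  0.108]  turn rows: -0.21
top -76 [192, 224, 10, 10, 89] fit [0.4871 0.1723] rack coords mm [  0.6 -73.4] 0.226
top -38 [173, 228, 12, 11, 103] fit [0.4764 0.2092] rack coords mm [ -0.2 -35. ] 0.178
top 0 [155, 233, 12, 10, 105] fit [0.4672 0.2449] rack coords mm [0.2 1.9] 0.229
top 76 [118, 241, 13, 10, 109] fit [0.4493 0.3177] rack coords mm [ 1.7 76.8] 0.307
scene -76 [309, 163, 19, 28, 289] fit [0.4837 0.1806] rack coords mm [ -0.5 -64.5] 0.556
scene -38 [309, 163, 19, 28, 289] fit [0.4751 0.2163] rack coords mm [  0.4 -27.7] 0.563
scene 0 [309, 163, 19, 28, 289] fit [0.4673 0.234 ] rack coords mm [-2.6 -8.6] 0.588
scene 76 [331, 152, 7, 15, 77] fit [0.4415 0.3247] rack coords mm [-3.9 85.6] 0.459
rack top [0.4674 0.2442] -87.8
rack scene [0.4343 0.2779] -73.9
```

```bash
cat > fit5.py <<'E'
from h import *
from scipy.ndimage import map_coordinates
c=manip.get_image("top"); fr=np.mean([c["frame"]]+[manip.get_image("top")["frame"] for _ in range(5)],0)
r0=np.array([.4675,.243]); Rm=T([0,0,.262])[0][:2,:2]
ys=np.arange(-100,104,3)
for nm,xs in(("+x",np.arange(13,23,1)),("-x",np.arange(-22,-12,1))):
    P=np.array([[*(r0+Rm@[x/1e3,y/1e3]),.051] for y in ys for x in xs]); uv=proj(c,P)
    v=np.stack([map_coordinates(fr[:,:,k],[uv[:,1],uv[:,0]],order=1).reshape(len(ys),-1).mean(1) for k in range(3)],1)
    print(nm); print(" ".join(f"{y}:{int(a)},{int(b)},{int(d)}" for y,(a,b,d) in zip(ys,v)))
# rack end profile at z=28mm, over x in -28..28
ys=np.r_[-112:-92:2,92:112:2]; xs=np.arange(-27,28,3)
P=np.array([[*(r0+Rm@[x/1e3,y/1e3]),.028] for y in ys for x in xs]); uv=proj(c,P)
v=np.stack([map_coordinates(fr[:,:,k],[uv[:,1],uv[:,0]],order=1).reshape(len(ys),-1).mean(1) for k in range(3)],1)
print("ends"); print(" ".join(f"{y}:{int(a)},{int(b)},{int(d)}" for y,(a,b,d) in zip(ys,v)))
xs=np.r_[-44:-24:2,24:44:2]; ys=np.arange(-90,90,5)
P=np.array([[*(r0+Rm@[x/1e3,y/1e3]),.028] for x in xs for y in ys]); uv=proj(c,P)
v=np.stack([map_coordinates(fr[:,:,k],[uv[:,1],uv[:,0]],order=1).reshape(len(xs),-1).mean(1) for k in range(3)],1)
print("sides x"); print(" ".join(f"{y}:{int(a)},{int(b)},{int(d)}" for y,(a,b,d) in zip(xs,v)))
E
python3 fit5.py
```

```text
+x
-100:88,56,31 -97:86,56,30 -94:84,55,28 -91:99,71,30 -88:112,82,32 -85:113,83,32 -82:114,83,32 -79:112,82,31 -76:108,79,30 -73:104,76,31 -70:103,75,31 -67:104,76,31 -64:120,88,35 -61:149,109,42 -58:163,118,45 -55:145,104,40 -52:150,109,42 -49:168,123,46 -46:169,124,47 -43:164,120,46 -40:134,97,38 -37:110,80,30 -34:105,76,30 -31:103,75,30 -28:112,81,33 -25:141,103,40 -22:155,113,43 -19:155,112,43 -16:140,101,39 -13:159,116,43 -10:167,122,46 -7:167,122,46 -4:152,110,42 -1:118,86,32 2:107,77,30 5:104,76,30 8:105,77,31 11:128,93,36 14:150,109,43 17:151,110,43 20:135,115,48 23:81,122,54 26:58,123,55 29:57,122,55 32:58,122,55 35:59,123,56 38:58,122,55 41:62,122,56 44:93,112,54 47:112,83,43 50:88,61,31 53:83,55,26 56:84,54,28 59:102,71,30 62:147,107,41 65:164,120,45 68:165,121,46 71:154,112,43 74:120,87,35 77:105,77,30 80:104,76,30 83:103,75,30 86:116,84,32 89:141,103,40 92:150,109,42 95:154,113,52 98:161,124,75 101:172,135,87
-x
-100:86,54,30 -97:83,58,38 -94:79,65,49 -91:97,74,39 -88:113,83,33 -85:115,84,33 -82:115,84,33 -79:115,84,33 -76:114,84,32 -73:114,83,32 -70:114,84,32 -67:118,8
[... 648 characters left out ...]
21,45 77:165,121,45 80:164,120,45 83:166,121,45 86:167,122,45 89:166,121,45 92:166,120,46 95:171,126,57 98:187,143,87 101:193,150,98
ends
-112:118,92,60 -110:118,92,61 -108:118,92,60 -106:118,91,60 -104:113,87,57 -102:99,73,46 -100:86,58,34 -98:85,54,30 -96:88,56,31 -94:85,57,35 92:90,66,29 94:94,69,31 96:100,74,34 98:106,78,36 100:110,81,38 102:112,83,41 104:118,89,51 106:127,99,64 108:145,113,75 110:168,131,86
sides x
-44:169,132,86 -42:169,132,86 -40:169,132,86 -38:168,131,85 -36:165,128,83 -34:156,118,76 -32:142,101,61 -30:130,86,48 -28:116,74,41 -26:105,72,38 24:129,95,39 26:123,87,37 28:113,76,36 30:107,72,39 32:109,77,47 34:112,84,54 36:113,87,57 38:113,88,58 40:114,88,58 42:114,89,58
```

```bash
python3 -c "
from h import *
go((.4570,.2823),.27,.262)"; python3 -m creep '[[1,0.5,0.1,0,0],[1,0.9,0.1,0,0],[1,0.95,0.1,0,0],[1,0.95,0.1,0,0],[1,0.95,0.1,0,0],[1,0.95,0.1,0,0],[1,0.95,0.1,0,0],[1,0.95,0.1,0,0],[1,0.95,0.1,0,0],[1,0.95,0.1,0,0]]';python3 -c "
from h import *
go((.4570,.2823),.27,.262)"
```

```text
clk 24.4 grasp [ 0.5228 -0.2573  0.2729] tz [-0.002  0.001 -1.   ] j7 0.68 F [ 0.7  0.4 -2.1] op 0.226
shift(before turn) rows of 40mm: [13.509  1.48   0.086]  turn rows: -0.21
clock: 25.65
eef_pos: [0.4788, 0.1045, 0.3279]
ee_rot: [0.621, 0.784, 0.0, -0.0]
contact_force: [-0.4, -0.4, -2.7]
opening: 0.226
clk 25.65 grasp [0.4788 0.1045 0.274 ] tz [-0.  0. -1.] j7 -0.06 F [-0.4 -0.4 -2.7] op 0.226
shift(before turn) rows of 40mm: [4.451 0.49  0.101]  turn rows: -0.201
```

```bash
python3 -m creep '[[1,0.9,0.1,0,0],[1,0.9,0.1,0,0],[1,0.9,0.1,0,0],[1,0.9,0.1,0,0],[1,0.85,0.09,0,-0.2],[1,0,0,0.5,0],[1,0,0,0.8,0],[1,0,0,0.6,0],[1,0,0,0.3,0],[1,0,0,0,0]]';python3 -m creep '[[1,0,0,0,0],[1,0,0,0,0],[1,0,0,0,0],[1,0,0,0,0],[1,0,0,0,0],[1,0,0,0,0],[1,0,0,0,0],[1,0,0,0,0],[1,0,0,0,0],[1,0,0,0,0]]'; cat > fit6.py <<'E'
from h import *
import sys
from scipy.ndimage import map_coordinates
go((.4570,.2823),.135,.262)
s=manip.get_state(); Rt=R.from_quat(s["ee_rot"]).as_matrix(); g=np.array(s["eef_pos"])+Rt[:,2]*manip.grip_depth; zb=g[2]-.070
r0=np.array([.4675,.243]); Rm=T([0,0,.262])[0][:2,:2]; print("grasp rack coords",(Rm.T@(g[:2]-r0)*1e3).round(1),"bottom z",zb.round(4))
for n in("top","scene"):
    c=manip.get_image(n); fr=np.mean([c["frame"]]+[manip.get_image(n)["frame"] for _ in range(3)],0); np.save(f"fr_{n}.npy",fr)
    for z,ys in((zb+.005,np.arange(8,70,2)),(zb+.020,np.arange(8,70,2)),(zb+.045,np.arange(8,70,2))):
        xs=np.arange(-22,23,2) if n=="top" else np.arange(10,23,1)
        P=np.array([[*(r0+Rm@[x/1e3,y/1e3]),z] for y in ys for x in xs]); uv=proj(c,P)
        v=np.stack([map_coordinates(fr[:,:,k],[uv[:,1],uv[:,0]],order=1).reshape(len(ys),-1).mean(1) for k in range(3)],1)
        print(n,"z",round(z,3)," ".join(f"{y}:{int(a)},{int(b)},{int(d)}" for y,(a,b,d) in zip(ys,v)))
E
python3 fit6.py
```

```text
clock: 26.9
eef_pos: [0.4575, 0.2801, 0.2393]
ee_rot: [0.609, 0.793, -0.001, -0.0]
contact_force: [-0.1, 0.5, -2.0]
opening: 0.226
clock: 28.15
eef_pos: [0.4584, 0.2798, 0.2399]
ee_rot: [0.609, 0.793, 0.0, -0.0]
contact_force: [-0.2, -0.3, -1.7]
opening: 0.221
clk 28.15 grasp [0.4584 0.2798 0.186 ] tz [-0.  0. -1.] j7 -0.42 F [-0.2 -0.3 -1.7] op 0.221
shift(before turn) rows of 40mm: [ 0.068 -0.018  1.275]  turn rows: -0.01
grasp rack coords [ 0.8 37.9] bottom z 0.116
top z 0.121 8:48,114,53 10:47,113,52 12:47,113,51 14:47,113,52 16:49,110,51 18:55,98,47 20:68,75,42 22:75,64,45 24:77,63,50 26:82,66,53 28:91,71,49 30:110,82,41 32:143,105,42 34:160,117,46 36:162,119,46 38:161,118,45 40:157,115,45 42:140,104,41 44:119,92,37 46:108,86,34 48:100,80,32 50:91,74,30 52:85,70,27 54:83,67,25 56:81,65,21 58:80,65,17 60:77,62,15 62:61,50,18 64:38,33,22 66:25,23,25 68:23,22,26
top z 0.136 8:49,112,52 10:50,112,52 12:52,109,51 14:59,94,46 16:70,72,41 18:76,64,45 20:78,63,51 22:84,66,52 24:94,72,46 26:120,88,40 28:151,110,43 30:162,119,46 32:163,119,46 34:161,118,45 36:152,112,44 38:131,98,39 40:11
[... 1102 characters left out ...]
1 28:102,77,51 30:101,77,51 32:101,76,51 34:101,77,51 36:102,78,51 38:103,79,51 40:104,80,52 42:104,81,52 44:104,81,52 46:105,82,51 48:105,82,51 50:104,82,51 52:104,82,50 54:103,82,51 56:103,82,51 58:104,83,52 60:105,84,54 62:106,85,56 64:107,87,58 66:109,89,60 68:111,92,63
scene z 0.161 8:106,82,51 10:106,83,51 12:107,84,51 14:108,86,52 16:110,88,53 18:114,91,54 20:120,95,56 22:126,100,58 24:131,104,60 26:134,106,61 28:134,106,61 30:130,103,59 32:124,98,57 34:117,93,54 36:111,88,52 38:106,85,51 40:102,82,50 42:100,81,51 44:99,80,51 46:98,81,53 48:100,82,55 50:103,85,58 52:107,88,61 54:113,94,66 56:122,101,71 58:131,109,77 60:137,114,81 62:141,117,84 64:145,120,87 66:148,123,89 68:149,124,90
```

```bash
python3 -m creep '[[1,0.05,-0.01,0.2,0],[1,0.05,-0.01,0.4,0],[1,0,0,0.4,0],[1,0,0,0.3,0],[1,0,0,0.15,0],[1,0,0,0,0],[1,0,0,0,0],[1,0,0,0,0],[1,0,0,0,0],[1,0,0,0,0]]'; python3 fit6.py | grep -v scene
```

```text
clock: 29.8
eef_pos: [0.4567, 0.2835, 0.1821]
ee_rot: [0.609, 0.793, 0.0, 0.0]
contact_force: [-1.2, 0.5, -2.8]
opening: 0.22
clk 29.8 grasp [0.4567 0.2835 0.1282] tz [ 0.  0. -1.] j7 -0.45 F [-1.2  0.5 -2.8] op 0.22
shift(before turn) rows of 40mm: [-0.032 -0.    -0.169]  turn rows: -0.01
grasp rack coords [ 0.1 42. ] bottom z 0.0582
top z 0.063 8:95,72,35 10:101,76,37 12:104,78,37 14:104,79,38 16:98,84,39 18:76,97,44 20:52,106,48 22:50,96,47 24:66,77,43 26:75,66,47 28:78,64,50 30:84,67,51 32:97,75,46 34:123,91,41 36:151,111,43 38:162,119,45 40:163,119,45 42:161,117,45 44:150,110,43 46:129,97,40 48:112,87,35 50:102,82,33 52:93,76,32 54:84,69,28 56:79,65,25 58:77,63,22 60:72,58,19 62:59,48,21 64:40,34,22 66:27,24,24 68:22,22,25
top z 0.078 8:103,77,37 10:104,79,38 12:99,85,39 14:76,97,44 16:53,105,48 18:52,95,46 20:67,75,43 22:75,65,46 24:79,64,50 26:86,68,51 28:100,76,45 30:129,95,41 32:155,113,44 34:163,119,45 36:163,119,45 38:160,117,44 40:145,107,42 42:123,93,38 44:108,85,35 46:99,80,33 48:89,73,31 50:81,68,28 52:77,64,25 54:74,60,21 56:67,54,19 58:50,41,21 60:33,29,23 62:24,23,24 64:22,22,26 66:23,23,27 68:23,23,26
top z 0.103 8:68,100,46 10:52,102,48 12:59,85,44 14:73,69,44 16:77,64,48 18:82,65,50 20:92,71,47 22:115,86,41 24:148,108,42 26:163,119,45 28:164,120,45 30:162,118,44 32:150,110,42 34:127,96,39 36:110,86,35 38:99,80,33 40:88,73,32 42:79,66,29 44:74,62,25 46:71,58,21 48:63,52,19 50:48,40,21 52:31,28,23 54:23,22,24 56:22,22,26 58:23,22,26 60:22,22,26 62:23,23,26 64:24,24,27 66:27,27,30 68:30,30,33
```

```bash
python3 -m creep '[[1,0,0,0.1,0],[1,0,0,0.1,0],[1,0,0,0.1,0],[1,0,0,0.1,0],[1,0,0,0.1,0],[1,0,0,0.1,0],[1,0,0,0.1,0],[1,0,0,0.05,0],[1,0,0,0,0],[1,0,0,0,0]]'; python3 -c "
from h import *
go((.4567,.2835),.076,.262)"
```

```text
clock: 31.45
eef_pos: [0.4567, 0.2836, 0.152]
ee_rot: [0.609, 0.793, 0.0, 0.0]
contact_force: [0.7, -0.7, -2.2]
opening: 0.227
clk 31.45 grasp [0.4567 0.2836 0.0981] tz [ 0.  0. -1.] j7 -0.47 F [ 0.7 -0.7 -2.2] op 0.227
shift(before turn) rows of 40mm: [-0.002  0.     0.554]  turn rows: -0.01
```

```bash
python3 -m creep '[[1,0,0,0.1,0],[1,0,0,0.1,0],[1,0,0,0.1,0],[1,0,0,0.1,0],[1,0,0,0.05,0],[1,0,0,0.04,0],[1,0,0,0.03,0],[1,0,0,0.03,0],[1,0,0,0.02,0],[1,0,0,0,0]]'; python3 -c "
from h import *
go((.4567,.2835),.076,.262)"
```

```text
clock: 32.7
eef_pos: [0.4567, 0.2836, 0.1298]
ee_rot: [0.609, 0.793, 0.0, 0.0]
contact_force: [-2.3, -0.9, 5.5]
opening: 0.228
clk 32.7 grasp [0.4567 0.2836 0.0759] tz [ 0.  0. -1.] j7 -0.48 F [-2.3 -0.9  5.5] op 0.228
shift(before turn) rows of 40mm: [-0.003 -0.    -0.002]  turn rows: -0.01
```

It bottomed at exactly the expected height (grasp z 0.0759, 5.5 N upward) with no side load worth noting. Releasing and retreating.

```bash
python3 -m creep '[[0.7,0,0,0,0],[0.6,0,0,0,0],[0.4,0,0,0,0],[0,0,0,0,0],[0,0,0,0,0],[0,0,0,0,0],[0,0,0,-0.4,0],[0,0,0,-0.7,0],[0,0,0,-0.8,0],[0,0,0,-0.8,0]]'; python3 -m creep '[[0,0,0,-0.8,0],[0,0.6,0.3,-0.3,0],[0,0.9,0,0,0],[0,0.9,0,0,0],[0,0.9,0,0,0],[0,0.9,0,0,0],[0,0.9,0,0,0],[0,0,0,0,0],[0,0,0,0,0],[0,0,0,0,0]]'; cat > fin.py <<'E'
from h import *
import pickle
from scipy.ndimage import map_coordinates
s=manip.get_state(); print(s["clock"],np.round(s["eef_pos"],3),np.round(s["contact_force"],1))
old=pickle.load(open("c.pkl","rb")); new={n:manip.get_image(n) for n in("top","scene")}
for n in new:
    a,b=[cv2.GaussianBlur(x[n]["frame"],(0,0),1.2).astype(int) for x in(old,new)]; d=(abs(a-b).max(2)>40).astype(np.uint8)
    k,l,st,ce=cv2.connectedComponentsWithStats(d); print(n,"changed",[st[i].tolist() for i in range(1,k) if st[i,4]>8])
# wedge, new cartridge fits
c=new["top"]; r0=np.array([.4675,.243]); Rm=T([0,0,.262])[0][:2,:2]
ys=np.arange(-100,100,2)
for z,x0,x1,nm in((.051,-22,-13,"shoulder -x"),(.051,13,23,"shoulder +x"),(.096,-6,7,"grip top")):
    xs=np.arange(x0,x1); P=np.array([[*(r0+Rm@[x/1e3,y/1e3]),z] for y in ys for x in xs]); uv=proj(c,P); v=np.stack([map_coordinates(c["frame"][:,:,k].astype(float),[uv[:,1],uv[:,0]],order=1).reshape(len(ys),-1).mean(1) for k in range(3)],1)
    print(nm," ".join(f"{y}:{int(q[0])},{int(q[1])}" for y,q in zip(ys,v) if y>-30))
for n,lo,hi,parts,guess in(("top",(2,185,110),(16,255,255),None,(.506,-.184,.1565)),("scene",(3,165,70),(16,255,255),None,(.506,-.184,.14)),("top",(22,150,90),(34,255,255),None,(.4567,.2836,.09)),("scene",(22,150,60),(34,255,255),None,(.4567,.2836,.08))):
    m=cv2.inRange(cv2.cvtColor(new[n]["frame"],cv2.COLOR_RGB2HSV),lo,hi); k,l,st,ce=cv2.connectedComponentsWithStats(m); uv=proj(new[n],np.array([guess]))[0]; d=np.linalg.norm(ce-uv,axis=1); d[0]=999; d[st[:,4]<15]=999; i=np.argmin(d); print(n,guess,"pred px",uv.round(1),"blob",ce[i].round(1),st[i].tolist())
r=pickle.load(open("rel.pkl","rb"))
for n,(u,v,w,h) in(("top",(355,205,35,40)),("scene",(195,200,45,70))):
    print("wedge area diff vs just after release",n,abs(cv2.GaussianBlur(r[n]["frame"],(0,0),1.2)[v:v+h,u:u+w].astype(int)-cv2.GaussianBlur(new[n]["frame"],(0,0),1.2)[v:v+h,u:u+w]).max(2).mean().round(2))
a=cv2.resize(new["top"]["frame"],(800,600)); cv2.imwrite("pics/final.png",a[:,:,::-1])
E
python3 fin.py
```

```text
clock: 33.95
eef_pos: [0.4566, 0.2836, 0.2392]
ee_rot: [0.609, 0.793, 0.0, 0.0]
contact_force: [0.6, -0.1, 0.1]
opening: 1.0
clock: 35.2
eef_pos: [0.4166, 0.4823, 0.2815]
ee_rot: [0.61, 0.792, -0.0, 0.0]
contact_force: [-0.2, 0.0, 0.6]
opening: 0.998
35.2 [0.417 0.482 0.281] [-0.2  0.   0.6]
top changed [[0, 92, 41, 92, 970], [132, 101, 17, 3, 38], [67, 107, 22, 4, 58], [234, 112, 14, 17, 185], [163, 115, 43, 86, 816], [107, 120, 49, 86, 1137], [151, 126, 12, 17, 108], [243, 139, 14, 19, 228], [334, 156, 17, 40, 303], [375, 174, 15, 19, 158], [137, 198, 15, 19, 157], [318, 202, 4, 8, 26], [384, 204, 29, 26, 462], [369, 214, 18, 18, 222], [202, 218, 4, 7, 14], [212, 219, 13, 30, 93], [357, 219, 11, 13, 122], [135, 229, 22, 26, 419], [331, 228, 6, 8, 37], [162, 243, 8, 6, 40], [176, 251, 15, 28, 105], [185, 282, 6, 8, 29], [0, 287, 3, 5, 13], [258, 291, 6, 13, 25], [186, 301, 22, 53, 106], [268, 337, 4, 5, 12]]
scene changed [[333, 0, 24, 3, 64], [356, 0, 32, 27, 771], [335, 7, 19, 5, 63], [122, 16, 7, 6, 14], [320, 30, 35, 32, 556], [360, 32, 20, 4, 59], [340, 36, 53, 56, 1355], [101,
[... 2235 characters left out ...]
2:160,117 54:159,117 56:142,104 58:95,69 60:44,34 62:17,14 64:13,14 66:12,13 68:11,12 70:14,15 72:19,17 74:25,22 76:26,24 78:26,24 80:25,24 82:36,31 84:85,67 86:148,115 88:175,137 90:181,142 92:182,142 94:182,142 96:182,142 98:181,142
top (0.506, -0.184, 0.1565) pred px [379.  222.1] blob [377.3 221.2] [370, 215, 15, 13, 147]
scene (0.506, -0.184, 0.14) pred px [211.7 221.7] blob [213.3 226.9] [205, 212, 18, 40, 381]
top (0.4567, 0.2836, 0.09) pred px [139.2 241.9] blob [141.5 241. ] [135, 236, 14, 11, 136]
scene (0.4567, 0.2836, 0.08) pred px [329.8 162.6] blob [330.3 163.4] [327, 156, 8, 17, 93]
wedge area diff vs just after release top 4.61
wedge area diff vs just after release scene 7.54
```

```bash
python3 - <<'E'
from h import *
import pickle
L=lambda f:pickle.load(open(f,"rb")); old,rel=L("c.pkl"),L("rel.pkl"); new={n:manip.get_image(n) for n in("top","scene")}
def blob(im,lo,hi,at):
    m=cv2.inRange(cv2.cvtColor(im,cv2.COLOR_RGB2HSV),lo,hi); k,l,st,ce=cv2.connectedComponentsWithStats(m); d=np.linalg.norm(ce-at,axis=1); d[0]=999; d[st[:,4]<15]=999; i=np.argmin(d); return ce[i].round(1).tolist(),int(st[i,4])
for nm,n,lo,hi,at,ref in(("wedge","top",(2,160,70),(16,255,255),(377,221),rel),("wedge","scene",(3,160,70),(16,255,255),(213,226),rel),("tab","top",(0,200,90),(2,255,255),(363,225),rel),
  ("stock0 grip","top",(0,0,0),(179,255,62),(161,238),old),("stock76 grip","top",(0,0,0),(179,255,62),(124,246),old),("stock-38 grip","top",(0,0,0),(179,255,62),(179,233),old),("stock-76 grip","top",(0,0,0),(179,255,62),(197,229),old)):
    print(nm,n,"before",blob(ref[n]["frame"],lo,hi,at),"now",blob(new[n]["frame"],lo,hi,at))
old_pts={}
for q in["tin","weight","oil","gear","jar","slim_wedge","punch","screwdriver"]:
    print(q,[(round(d["conf"],2),np.round(d["rect"],1).tolist()) for d in manip.recognise("top",q)[:1]])
E
```

```text
wedge top before ([374.9, 221.6], 211) now ([374.9, 221.7], 212)
wedge scene before ([213.5, 227.4], 406) now ([213.5, 227.4], 402)
tab top before ([363.7, 224.6], 62) now ([363.9, 225.1], 54)
stock0 grip top before ([160.3, 237.4], 106) now ([160.5, 237.1], 96)
stock76 grip top before ([124.0, 245.8], 110) now ([124.0, 245.8], 110)
stock-38 grip top before ([178.3, 233.1], 106) now ([178.3, 233.1], 106)
stock-76 grip top before ([196.4, 228.5], 90) now ([196.4, 228.5], 90)
tin [(0.55, [207.9, 263.5, 16.4, 17.7])]
weight [(0.81, [391.1, 252.4, 17.3, 12.2])]
oil [(0.42, [278.4, 251.9, 17.4, 15.8])]
gear [(0.7, [268.6, 214.0, 26.0, 20.8])]
jar [(0.86, [154.7, 141.1, 28.3, 31.1])]
slim_wedge [(0.59, [297.8, 145.9, 10.4, 16.5])]
punch [(0.59, [273.9, 148.7, 2.9, 19.3])]
screwdriver [(0.91, [419.8, 153.9, 19.0, 72.0])]
```

All stable: the wedge has not moved since release and the stored cartridges have not shifted. Handing in.

```bash
python3 -c "
from station import manip
print(manip.job_done(), manip.get_state()['clock'])"
```

```text
the job is handed in; nothing more can be done
the job is handed in; nothing more can be done
```

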